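# Pin the two loose stage plates to the slide base

### The arm

A 6-joint arm with a two-finger parallel gripper is mounted at the origin on a cart in front of the work surface, level with it; the furniture and walls round the work are solid. World frame = base frame: x ahead of the robot, y to its left, z up, the work surface at z = 0. Lengths are in mm, angles in rad, forces in N, time in s.
With the tool pointing down it reaches from about 350 to 775 mm from the base axis. Payload 7.3 kg.
Tool frame: the origin (TCP) lies on the centre line of the jaws, within the pads' length; the fingertips stand 22 mm ahead of it and the grasp point (between the pads) lies 3 mm ahead of it (bot.finger_overhang is the distance from the TCP to the fingertips, in mm); y points along the fingers, z is the direction in which the jaws open and shut, and the axes are right-handed (so a half turn about y gives the same grasp; the last joint's range is limited). The gripper opens to 92 mm and grips with 3 to 60 N. Pads are 19 mm wide; open, the fingers measure 130 mm over their backs; the gripper's body (75 mm by 190 mm) begins 47 mm behind the grasp point.
Start: joints at [1.144, 0.342, 1.524, -0, 1.275, -0.146], TCP at [145.474, 504.46, 248.741] pointing down, gripper open.
Joint ranges: [-2.53, 2.53], [-0.77, 2.02], [0.04, 2.7], [-1, 4.14], [0.28, 2.66], [-3.11, 3.11]. Speed limits (rad/s): [2.57, 2.57, 3.14, 3.14, 3.14, 3.14].

### API

Orientations are given as [roll, pitch, yaw] about the fixed x, y, z axes, in that order (R = Rz(yaw) Ry(pitch) Rx(roll)).
In Python, from plant import bot, viewer, find_in, spot_point gives the robot as it stands.
- The arm moves only by the tool send_rows, never from a script. Its argument "moves" is a list of rows, each a list of 3 entries, a list of its own where there are three numbers: the shift along the tool's x, y, z in mm, then the turn, a rotation vector about the tool's x, y, z in degrees, then the finger opening in mm, from 0 to 91.8. A call has 1 to 20 rows; each row shifts and turns the pose as measured when the row begins, along the tool's axes as they then stand; what a row does not reach is not made up. A row lasts 1/8 s, in which the tool goes at most 62.5 mm and 10.7 degrees, less where a joint would pass 70% of its speed; a pose out of reach is approached as far as the arm can. A call with a gripper value outside its range is refused whole. The fingers move at their own pace and stop on an object; the grip force is fixed at half the most. Time passes only in rows, so rows that do not move let the fingers close. It gives the time, the measured TCP pose, the force and the opening at its end, in the units of the state.
- bot.get_obs(): the state, without advancing time (a new reading comes with each control period).
- viewer.capture(name): name is "side" or "top"; returns the picture (420x560x3 uint8, blue, green, red); there is no depth.
- viewer.camera_model(name): a dict with "fx", "fy", "cx", "cy" (pixels), "distortion" ([k1, k2, p1, p2, k3] as OpenCV has them; the pictures are not rectified), "rvec" (rotation vector, rad) and "tvec" (3), from world to camera coordinates, as OpenCV has them. Camera axes: x right, y down, z forward; pixel columns grow to the right and rows downward; lengths in mm; the calibration is good to about 2 mm. A picture is of the moment at which its call begins. camera_model takes no time and is no camera call.
- bot.close_job(): hands the job in, once; it reports no verdict.
Trained networks look in the newest picture that a camera, given by its name, has taken for a name from the list of things; names that differ only in an ending like _2 or _b are one class to them, and where a whole thing is asked for, a point or a joint stands for the part that bears it (a point fixed in the world has none). Each returns a list of dicts, best first, with "conf" (0 to 1); they miss things now and then, are a little off and sometimes report something else, mostly with a low value. They report only what shows in the picture. A call takes as long as a camera call. They do not tell look-alikes from the thing itself.
- find_in(camera, thing): "extent" ([centre column, centre row, width, height] in pixels, round what is visible of it).
- spot_point(camera, thing): "point" ([column, row] in pixels: a listed point, or the origin of a listed thing).
The state is a dict: "time": time; "joint_positions": joint angles; "dq": joint speeds; "tau": joint torques, N m; "tool_pos": TCP position; "tcp_rot": TCP orientation; "contact_force": force on the tool from outside, world axes, zero at the start; "moment": the same for the moment, N m; "grip_width": finger opening in mm.
Only numpy, scipy, OpenCV 4.12 (cv2) and the standard library are available. Lean on these libraries where they do the work, as an engineer would, in place of code of your own. Each camera call takes 0.05 s, during which the arm holds its last target.

### The job

Lock the two loose plates that lie on the slide base: take the red-headed locking pin out of its stand, bring the holes of the blue upper plate and the bare metal lower plate into line, and pass the pin down through both. The pin must also go home in the bush hidden in the slot underneath, which you have to feel for by sliding plates and pin along the base, until the pin's steel collar sits flat on the blue plate with both plates lying flat. Then let go, and leave the bottle, the vial and the dish at the back undisturbed.

Things in the scene. Friction and masses are not known exactly. Their poses are not given: they have to be found in the camera images.
- slide_base: Grey slide base, 180 x 104 x 45 mm, fixed on the bench. Origin: centre of its underside; x along its length (the way the plates slide), y across, z up. Two dark rails, tops at 45 mm, 80 mm apart; between them a flat deck at 27 mm with a slot 28 mm wide (y) and 80 mm long (x -40 to +40 mm).
- slot_mid (a point): Middle of the slot, 24 mm above the bench, axes as the base's: the top of a fixed brass bush plate that fills the slot 3 mm below the deck. It has one round hole, 12.5 mm wide, open down to 7 mm above the bench, at y = 0 and at an unknown x from -12 to +12 mm of this point. The plates hide it: find it by touch with the pin.
- lower_leaf: Lower plate, bare aluminium, 112 x 78 x 10 mm, about 0.2 kg, loose on the deck between the rails (1 mm play a side), underside at 27 mm. Origin: axis of its 13 mm through hole, at the underside; axes as the base's. It spans x -62 to +50 mm; at its -x end an upturned lip, 6 x 44 mm, stands 22 mm above its upper face. Hole starts at x -26 to -10 mm of the base.
- upper_leaf: Upper plate, blue, 112 x 78 x 10 mm, about 0.2 kg, loose on the lower one between the rails, faces 37 and 47 mm above the bench. Origin: axis of its 13 mm through hole, at the underside. It spans x -50 to +62 mm; at its +x end an upturned lip, 6 x 44 mm, stands 12 mm above its upper face. Hole starts at x +10 to +26 mm of the base.
- pin: Locking pin, 84 mm long, 0.09 kg, upright in its stand, tip 4 mm above the bench. Origin: centre of its lower tip; z towards the head. Steel shaft 10 mm thick up to 38 mm, the lowest 3 mm tapered to 6.4 mm; steel collar 26 mm wide from 38 to 42 mm; round red grip 20 mm thick from 42 to 84 mm. Fully home, its tip is 9 mm above the bench and the collar rests on the blue plate.
- pin_stand: White pin stand, a block 64 x 64 x 42 mm on an 84 mm square grey foot, fixed to the bench, with one 13 mm hole in the middle. Origin: centre of its underside, under the hole.
- dropper: Dark dropper bottle, 33 mm wide, 102 mm tall, standing loose at the back; origin under its centre. To be left alone.
- vial: Small amber vial with a black cap, 23 mm wide, 57 mm tall, standing loose at the back; origin under its centre. To be left alone.
- dish: Closed petri dish, 59 mm wide, 15 mm high, lying loose at the back; origin under its centre. To be left alone.
Not all that is in view belongs to the job. Of the things shaped like the pin, the red one is meant.

How it is judged:
By the outcome, as a careful person would: the job done as asked, in the order asked, and still so for the second after the job is handed in, with the robot touching nothing.
It also fails if it takes over 54 s, if anything falls off the work surface, if the arm or the gripper's body presses on something with over 40 N, if the wrist force passes 120 N, or if a joint passes its speed limit or range.

## Working session

There is one attempt and no reset: what is moved stays moved. The work goes in short steps, Python scripts to look and compute and a tool call to move; the robot and the scene stay as the last step left them, time stands still between calls to the robot, and variables do not carry over. Pictures are saved under pics/ and viewed, and the job is handed in when it is done.

Besides the shell and the picture viewer there is one more tool, called by a JSON object that holds its "api" and its "payload". send_rows: Moves the arm, as the interface text tells. Its arguments: {"type":"object","properties":{"moves":{"type":"array","items":{"type":"array"}}},"required":["moves"]}

```bash
ls; mkdir -p pics; python3 - <<'E'
from plant import bot, viewer, find_in, spot_point
import cv2
print(bot.get_obs())
for c in ("side","top"):
    im=viewer.capture(c); cv2.imwrite(f"pics/{c}0.png",im)
    print(c,viewer.camera_model(c))
    for t in ["slide_base","lower_leaf","upper_leaf","pin","pin_stand"]:
        print(t,[(d['conf'],d['point']) for d in spot_point(c,t)[:3]])
    print([(d['conf'],d['extent']) for d in find_in(c,'pin')[:3]])
E
```

```text
pics
{'time': 0.0, 'joint_positions': array([ 1.14401771e+00,  3.42700254e-01,  1.52503130e+00, -7.59660802e-06,
        1.27540193e+00, -1.45971439e-01]), 'dq': array([-0.00035631,  0.00063107,  0.00195427,  0.00012687,  0.00014753,
       -0.00175606]), 'tau': array([-4.55411719e-04, -4.31239843e+01, -2.44222444e+01,  7.18205888e-02,
        5.58702531e-02, -1.42366421e-04]), 'tool_pos': array([145.30034691, 504.09494883, 248.05161997]), 'tcp_rot': array([-1.57232183e+00,  2.16932435e-04, -2.80805128e-01]), 'contact_force': array([-0.16196477, -0.11348973, -0.4269916 ]), 'moment': array([-0.00463875,  0.03444888,  0.01044891]), 'grip_width': 92.00778551865093}
side {'fx': 528.0909206263175, 'fy': 528.0909206263175, 'cx': 268.2477064432738, 'cy': 204.50772938817045, 'distortion': array([-0.14026116,  0.        ,  0.        ,  0.        ,  0.        ]), 'rvec': array([ 0.47914206, -2.48709295,  1.45285326]), 'tvec': array([685.02378003,  13.28582763, 907.8037419 ])}
slide_base [(0.92, [325.3, 289.8])]
lower_leaf []
upper_leaf [(0.75, [311.4, 271.8])]
pin [(0.86, [317.4, 199.4]), (0.85, [359.4, 233.2]), (0.76, [255.8, 215.7])]
pin_stand [(0.57, [299.5, 227.3])]
[(0.96, [361.8, 207.1, 15.4, 47.5]), (0.94, [349.1, 223.9, 16.9, 54.6]), (0.85, [315.9, 177.8, 8.9, 48.5])]
top {'fx': 409.4313271268068, 'fy': 409.4313271268068, 'cx': 282.0103516603066, 'cy': 219.59073647035058, 'distortion': array([0.01899263, 0.        , 0.        , 0.        , 0.        ]), 'rvec': array([ 2.18733432, -2.1351776 ,  0.10446445]), 'tvec': array([303.8260953 , 594.20734503, 823.42142438])}
slide_base []
lower_leaf [(0.58, [234.2, 273.5])]
upper_leaf [(0.76, [227.2, 259.1])]
pin [(0.72, [312.8, 190.8]), (0.7, [304.3, 224.2]), (0.64, [290.6, 269.8])]
pin_stand [(0.7, [305.6, 230.5])]
[(0.7, [306.1, 226.8, 16.5, 15.4]), (0.7, [356.3, 224.2, 17.2, 10.8]), (0.66, [318.6, 276.5, 11.8, 9.6])]
```

View pics/side0.png

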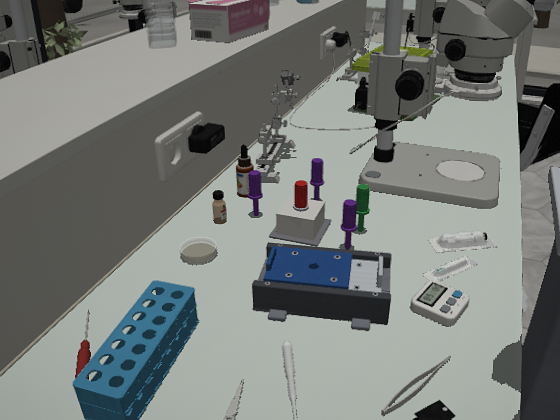

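View pics/top0.png

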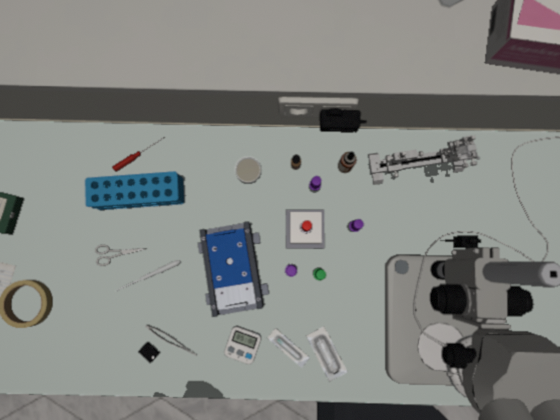

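```bash
python3 - <<'E'
import cv2
a=cv2.imread('pics/side0.png')[150:350,220:440]; cv2.imwrite('pics/s0z.png',cv2.resize(a,None,fx=3,fy=3,interpolation=cv2.INTER_CUBIC)[:600,:])
a=cv2.imread('pics/top0.png')[170:350,160:400]; cv2.imwrite('pics/t0z.png',cv2.resize(a,None,fx=3.3,fy=3.3,interpolation=cv2.INTER_CUBIC))
E
```

```text
(no output)
```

View pics/s0z.png

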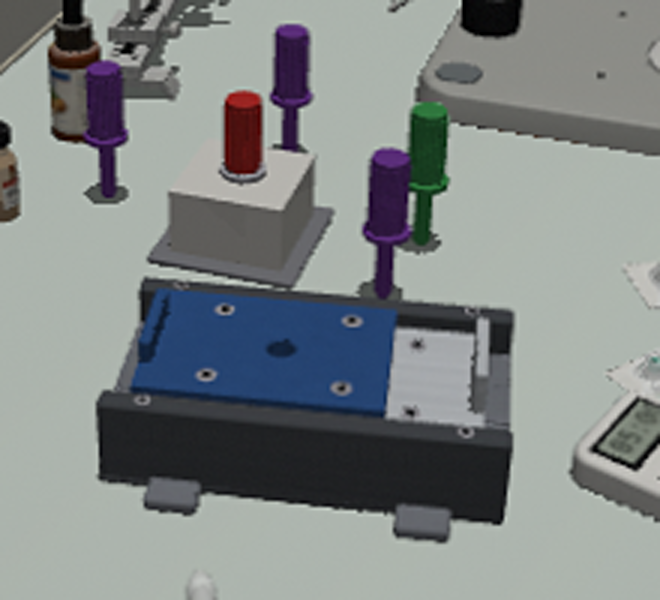

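View pics/t0z.png

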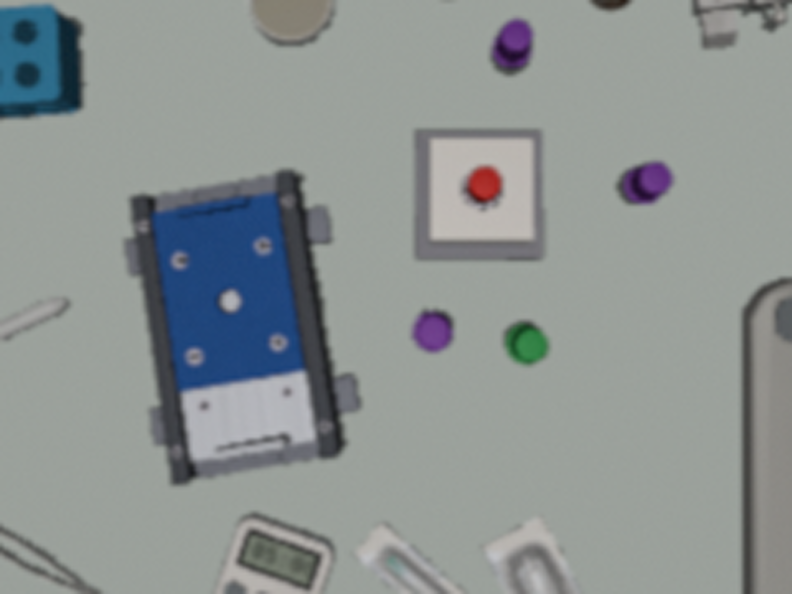

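```bash
cat > h.py <<'E'
import numpy as np, cv2
from plant import bot, viewer, find_in, spot_point
from scipy.optimize import least_squares
CM={c:viewer.camera_model(c) for c in("side","top")}
def K(m): return np.array([[m['fx'],0,m['cx']],[0,m['fy'],m['cy']],[0,0,1.]])
def proj(c,P):
    m=CM[c]; return cv2.projectPoints(np.array(P,float).reshape(-1,3),m['rvec'],m['tvec'],K(m),m['distortion'])[0][:,0]
def unproj(c,uv,z):
    m=CM[c]; n=cv2.undistortPoints(np.array(uv,float).reshape(-1,1,2),K(m),m['distortion'])[:,0]
    R=cv2.Rodrigues(m['rvec'])[0]; C=-R.T@m['tvec']
    d=np.c_[n,np.ones(len(n))]@R
    return C+d*((z-C[2])/d[:,2])[:,None]
def zs(p): return np.array(p,float)/3+[220,150]
def zt(p): return np.array(p,float)/3.3+[160,170]
E
python3 - <<'E'
from h import *
np.set_printoptions(precision=1,suppress=True)
T=zt([[132,197],[299,171],[343,450],[172,484]]); S=zs([[99,402],[511,435],[143,282],[513,312]])
print(unproj('top',T,45)); print(unproj('side',S,45))
print('hole',unproj('top',zt([[230,301]]),47),unproj('side',zs([[282,348]]),47))
print('pin head top',unproj('top',zt([[485,183]]),88),unproj('side',zs([[244,100]]),88))
print('stand top corners', unproj('top',zt([[430,137],[533,138],[533,240],[430,241]]),42))
print('others bottom', unproj('side',zs([[383,292],[422,240],[290,150],[107,192]]),0))
print('leaf edge', unproj('top',zt([[181,388],[306,370]]),47), 'lower lip top',unproj('top',zt([[217,450],[287,437]]),59))
for c in CM:
  m=CM[c];R=cv2.Rodrigues(m['rvec'])[0];print(c,-R.T@m['tvec'])
E
```

```text
[[560.5 486.4  45. ]
 [579.3 382.6  45. ]
 [408.6 350.   45. ]
 [385.7 453.7  45. ]]
[[559.1 488.1  45. ]
 [386.3 448.2  45. ]
 [577.9 393.6  45. ]
 [403.9 357.   45. ]]
hole [[497.4 422.4  47. ]] [[496.3 424.6  47. ]]
pin head top [[570.5 268.4  88. ]] [[569.1 272.   88. ]]
stand top corners [[603.  301.2  42. ]
 [603.9 236.5  42. ]
 [539.9 235.6  42. ]
 [537.7 299.7  42. ]]
others bottom [[481.8 295.7   0. ]
 [475.1 237.6   0. ]
 [577.2 163.    0. ]
 [662.8 249.3   0. ]]
leaf edge [[443.7 450.4  47. ]
 [456.5 374.1  47. ]] lower lip top [[408.2 425.1  59. ]
 [416.9 383.3  59. ]]
side [317.6 985.3 471. ]
top [495.3 308.  885. ]
```

{"api": "send_rows", "payload": {"moves": [[[0, 0, 0], [0, 10.5, 0], 91], [[0, 0, 0], [0, 10.5, 0], 91], [[0, 0, 0], [0, 10.5, 0], 91], [[0, 0, 0], [0, 10.5, 0], 91], [[0, 0, 0], [0, 10.5, 0], 91], [[0, 0, 0], [0, 10.5, 0], 91]]}}

```text
time: 1.45
tool_pos: [145.5, 504.5, 248.9]
tcp_rot: [-1.571, 0.0, -1.407]
contact_force: [-0.4, 0.5, -0.3]
grip_width: 90.8
```

```bash
cat >> h.py <<'E'
from scipy.spatial.transform import Rotation as Ro
YB=None
def go(target,yaw=-79.3):
    o=bot.get_obs(); R=Ro.from_euler('xyz',o['tcp_rot']).as_matrix()
    W=Ro.from_euler('xyz',[-90,0,yaw],degrees=True).as_matrix()
    print('t',round(o['time'],2),'pos',o['tool_pos'].round(1),'rpy',np.degrees(o['tcp_rot']).round(1),'F',o['contact_force'].round(1),'M',o['moment'].round(2),'w',round(o['grip_width'],1))
    print('shift',(R.T@(np.array(target)-o['tool_pos'])).round(1),'turn',np.degrees(Ro.from_matrix(R.T@W).as_rotvec()).round(1))
E
python3 - <<'E'
from h import *
# joint base fit
T=zt([[132,197],[299,171],[343,450],[172,484]]); S=zs([[99,402],[511,435],[143,282],[513,312]])
L=lambda p:[[90*a,52*b,45] for a,b in p]
LT=L([(1,1),(1,-1),(-1,-1),(-1,1)]);LS=L([(1,1),(-1,1),(1,-1),(-1,-1)])
def w(p,l):
    c,s=np.cos(p[2]),np.sin(p[2]); l=np.array(l); return np.c_[p[0]+c*l[:,0]-s*l[:,1],p[1]+s*l[:,0]+c*l[:,1],l[:,2]]
for u in(('top',),('side',),('top','side')):
    f=lambda p:np.concatenate([(proj('top',w(p,LT))-T).ravel()*('top' in u),(proj('side',w(p,LS))-S).ravel()*('side' in u)])
    r=least_squares(f,[483,420,.187]);print(u,r.x,np.abs(r.fun).max())
go([570,269.5,150])
E
```

```text
('top',) [4.83630156e+02 4.18202912e+02 1.90210624e-01] 1.7934994871616254
('side',) [4.82375138e+02 4.20332487e+02 2.07268598e-01] 2.5914955118681178
('top', 'side') [4.82941703e+02 4.19119026e+02 1.99121373e-01] 3.1303725153759103
t 1.45 pos [145.5 504.5 248.9] rpy [-90.    0.  -80.6] F [-0.4  0.5 -0.3] M [-0.15  0.04 -0.04] w 90.8
shift [300.9  98.8 380.7] turn [-0.  -1.3 -0. ]
```

{"api": "send_rows", "payload": {"moves": [[[37.6, 0, 47.6], [0, 0, 0], 70], [[37.6, 0, 47.6], [0, -0.7, 0], 70], [[37.6, 0, 47.6], [0, 0, 0], 70], [[37.6, 0, 47.6], [0, 0, 0], 70], [[37.6, 0, 47.6], [0, 0, 0], 70], [[37.6, 0, 47.6], [0, 0, 0], 70], [[37.6, 0, 47.6], [0, 0, 0], 70], [[37.6, 0, 47.6], [0, 0, 0], 70], [[0, 40, 0], [0, 0, 0], 70], [[0, 30, 0], [0, 0, 0], 70], [[0, 0, 0], [0, 0, 0], 70]]}}

```text
time: 2.82
tool_pos: [586.4, 266.1, 177.0]
tcp_rot: [-1.566, 0.003, -1.396]
contact_force: [-0.4, 0.0, -0.4]
grip_width: 70.0
```

```bash
python3 - <<'E'
from h import *
go([570,269.5,130])
for c in("side","top"):
    im=viewer.capture(c); cv2.imwrite(f"pics/{c}1.png",im)
    print(c,proj(c,[[570,269.5,88],[570,269.5,46]]).round(0))
a=cv2.imread('pics/side1.png')[90:290,180:440];b=cv2.imread('pics/top1.png')[140:300,200:400]
cv2.imwrite('pics/c1.png',np.hstack([cv2.resize(a,None,fx=1.6,fy=1.6),cv2.resize(b,(380,320))]))
E
```

```text
t 2.83 pos [586.4 266.1 177. ] rpy [-89.8   0.2 -80. ] F [-0.4  0.  -0.4] M [-0.15  0.05  0.02] w 70.0
shift [ -6.1  47.  -15.8] turn [-0.2 -0.7 -0.2]
side [[301. 183.]
 [301. 205.]]
top [[306. 226.]
 [305. 228.]]
```

View pics/c1.png

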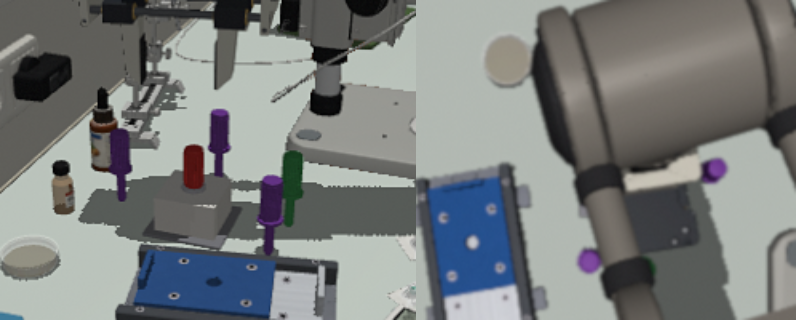

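{"api": "send_rows", "payload": {"moves": [[[-6, 10, -15.8], [-0.2, -1.2, -0.2], 60], [[0, 30, 0], [0, 0, 0], 60], [[0, 25, 0], [0, 0, 0], 60], [[0, 0, 0], [0, 0, 0], 60]]}}

```text
time: 3.42
tool_pos: [574.3, 273.3, 122.7]
tcp_rot: [-1.55, 0.002, -1.372]
contact_force: [-0.6, 0.7, 0.5]
grip_width: 59.9
```

```bash
cat > snap.py <<'E'
from h import *
import sys
n=sys.argv[1]; tgt=[float(v) for v in sys.argv[2:5]]
go(tgt,float(sys.argv[5]) if len(sys.argv)>5 else -79)
a=viewer.capture('side');cv2.imwrite(f'pics/{n}_s.png',a)
b=viewer.capture('top');cv2.imwrite(f'pics/{n}_t.png',b)
a=a[140:330,220:420]
cv2.imwrite(f'pics/{n}.png',np.hstack([cv2.resize(a,(500,475),interpolation=cv2.INTER_CUBIC),cv2.resize(b[200:390,180:300],(300,475),interpolation=cv2.INTER_CUBIC)]))
E
python3 snap.py d2 570 269.5 72
```

```text
t 3.42 pos [574.3 273.3 122.7] rpy [-88.8   0.1 -78.6] F [-0.6  0.7  0.5] M [-0.08  0.02 -0.01] w 59.9
shift [ 3.  50.6 -6.1] turn [-1.2  0.4 -0.1]
```

View pics/d2.png

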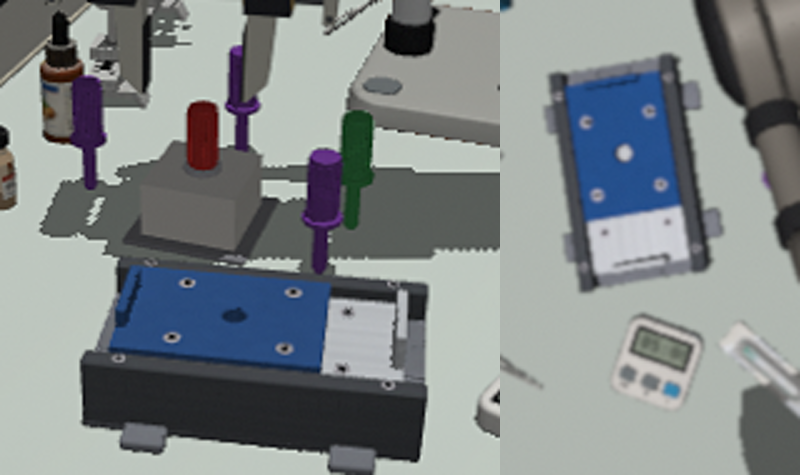

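{"api": "send_rows", "payload": {"moves": [[[3, 12, -6], [-1.2, 0.4, 0], 60], [[0, 15, 0], [0, 0, 0], 60], [[0, 13, 0], [0, 0, 0], 60], [[0, 0, 0], [0, 0, 0], 60]]}}

```text
time: 4.03
tool_pos: [571.5, 269.8, 84.5]
tcp_rot: [-1.565, 0.003, -1.379]
contact_force: [-0.7, -0.2, 0.4]
grip_width: 60.6
```

```bash
python3 snap.py d3 570 269.5 72
```

```text
t 4.03 pos [571.5 269.8  84.5] rpy [-89.6   0.2 -79. ] F [-0.7 -0.2  0.4] M [-0.1   0.1   0.02] w 60.6
shift [ 0.  12.5 -1.6] turn [-0.4 -0.  -0.2]
```

View pics/d3.png

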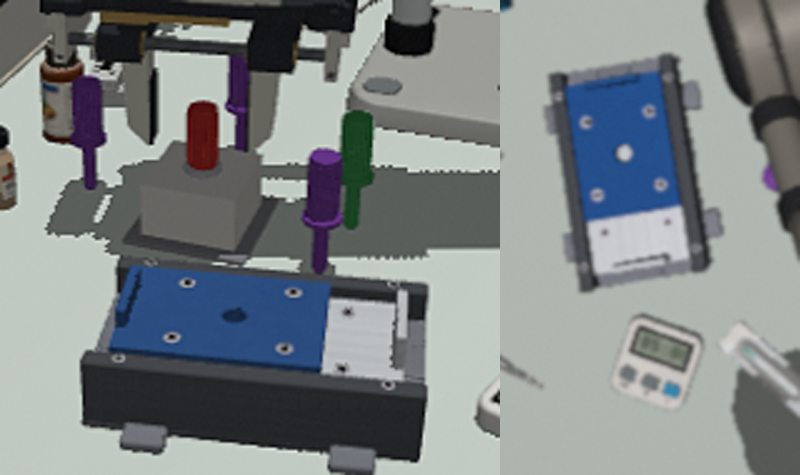

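{"api": "send_rows", "payload": {"moves": [[[0, 7, -1.2], [-0.4, 0, 0], 60], [[0, 5.5, 0], [0, 0, 0], 60], [[0, 0, 0], [0, 0, 0], 60], [[0, 0, 0], [0, 0, 0], 15], [[0, 0, 0], [0, 0, 0], 15], [[0, 0, 0], [0, 0, 0], 15], [[0, 0, 0], [0, 0, 0], 15], [[0, 0, 0], [0, 0, 0], 15]]}}

```text
time: 5.12
tool_pos: [571.7, 270.2, 73.7]
tcp_rot: [-1.567, 0.004, -1.379]
contact_force: [0.1, 0.1, -1.4]
grip_width: 19.4
```

```bash
python3 snap.py d4 570 269.5 130
```

```text
t 5.12 pos [571.7 270.2  73.7] rpy [-89.8   0.2 -79. ] F [ 0.1  0.1 -1.4] M [-0.11  0.04 -0.03] w 19.4
shift [  0.1 -56.3  -1.7] turn [-0.2 -0.  -0.2]
```

View pics/d4.png

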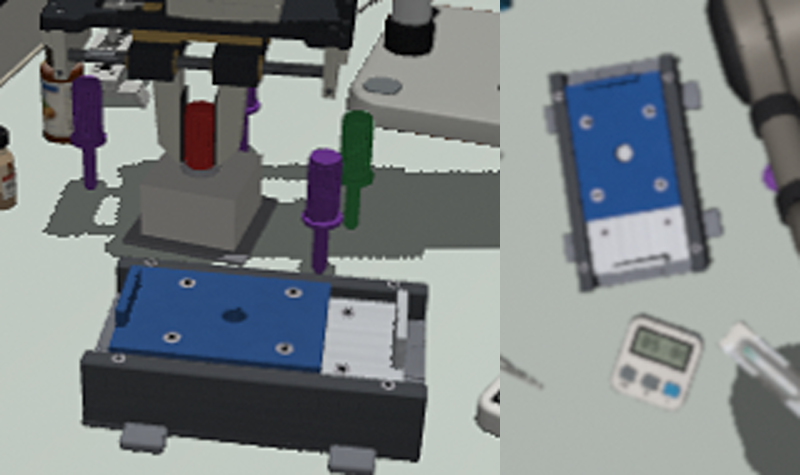

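{"api": "send_rows", "payload": {"moves": [[[0, -15, 0], [0, 0, 0], 15], [[0, -30, 0], [0, 0, 0], 15], [[0, -25, 0], [0, 0, 0], 15], [[0, 0, 0], [0, 0, 0], 15]]}}

```text
time: 5.72
tool_pos: [571.8, 269.9, 147.9]
tcp_rot: [-1.567, 0.004, -1.379]
contact_force: [0.1, -0.3, -1.5]
grip_width: 19.8
```

```bash
python3 snap.py d5 498 424 130
```

```text
t 5.72 pos [571.8 269.9 147.9] rpy [-89.8   0.2 -79. ] F [ 0.1 -0.3 -1.5] M [-0.08  0.03  0.  ] w 19.8
shift [-165.3   18.4  -43.2] turn [-0.2 -0.  -0.2]
```

View pics/d5.png

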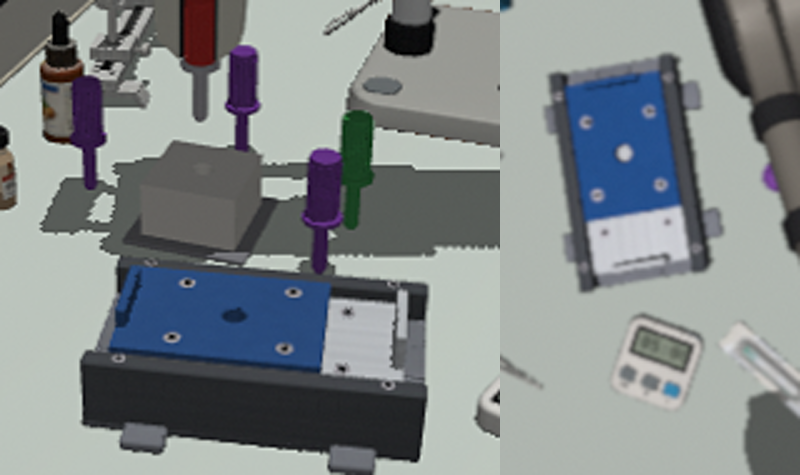

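{"api": "send_rows", "payload": {"moves": [[[-50, 0, -13], [0, 0, 0], 15], [[-50, 0, -13], [0, 0, 0], 15], [[-40, 0, -11], [0, 0, 0], 15], [[-15, 0, -4], [0, 0, 0], 15], [[-5, 0, -1], [0, 0, 0], 15], [[0, 0, 0], [0, 0, 0], 15]]}}

```text
time: 6.58
tool_pos: [495.7, 418.8, 138.0]
tcp_rot: [-1.582, -0.002, -1.383]
contact_force: [0.0, 0.3, -0.2]
grip_width: 19.7
```

```bash
python3 snap.py d6 498 424 130
```

```text
t 6.58 pos [495.7 418.8 138. ] rpy [-90.7  -0.1 -79.2] F [ 0.   0.3 -0.2] M [-0.06  0.03  0.02] w 19.7
shift [-4.7  8.   3.3] turn [ 0.7 -0.2  0.1]
```

View pics/d6.png

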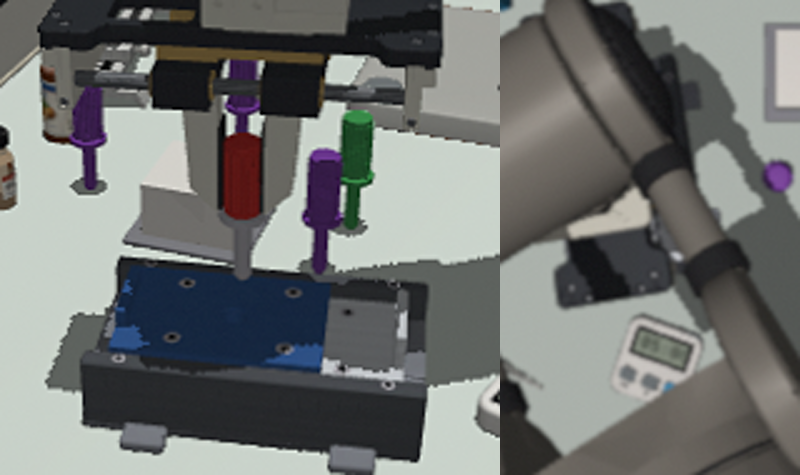

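```bash
python3 - <<'E'
from h import *
o=bot.get_obs();R=Ro.from_euler('xyz',o['tcp_rot']).as_matrix();p=o['tool_pos']
tip=p+R@[0,69.7,0];col=p+R@[0,29.7,0]
print(tip,proj('side',[tip,col]))
print('hole side px->', unproj('side',zs([[282,348]]),47))
a=cv2.imread('pics/d6_s.png')[190:260,280:360];cv2.imwrite('pics/z6.png',cv2.resize(a,None,fx=8,fy=8,interpolation=cv2.INTER_CUBIC))
a=cv2.imread('pics/d4_s.png')[240:295,270:350];cv2.imwrite('pics/z6b.png',cv2.resize(a,None,fx=8,fy=8,interpolation=cv2.INTER_CUBIC))
E
```

```text
[495.3355214  418.13497459  68.58182429] [[316.47735915 250.52779969]
 [316.73891588 225.26224076]]
hole side px-> [[496.29872595 424.57240859  47.        ]]
```

View pics/z6.png

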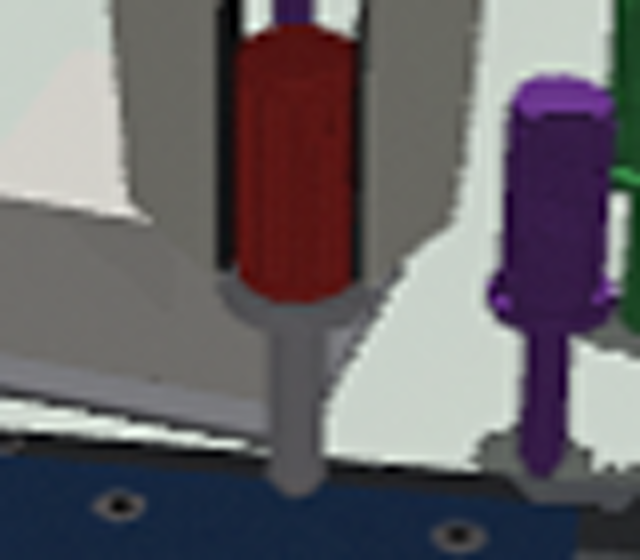

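View pics/z6b.png

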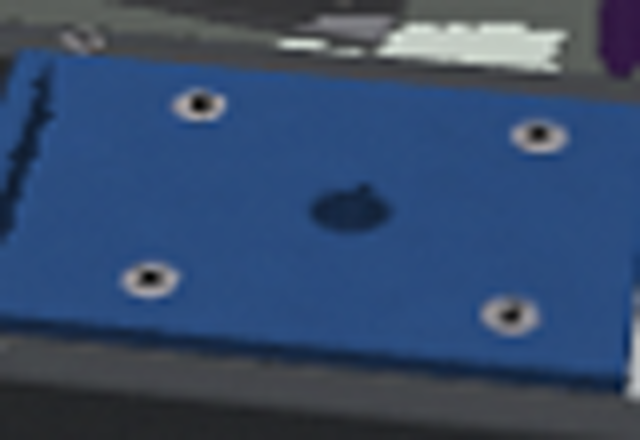

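{"api": "send_rows", "payload": {"moves": [[[-4.7, 4, 2.3], [0.7, 0, 0], 15], [[0, 10, 0], [0, 0, 0], 15], [[0, 0, 0], [0, 0, 0], 15]]}}

```text
time: 7.05
tool_pos: [498.8, 421.8, 123.1]
tcp_rot: [-1.569, -0.002, -1.387]
contact_force: [-0.3, 0.4, -1.2]
grip_width: 19.8
```

```bash
python3 snap.py d7 497.2 423.8 113
```

```text
t 7.05 pos [498.8 421.8 123.1] rpy [-89.9  -0.1 -79.4] F [-0.3  0.4 -1.2] M [-0.08  0.07 -0.02] w 19.8
shift [-2.3 10.1 -1.2] turn [-0.1 -0.4  0.1]
```

View pics/d7.png

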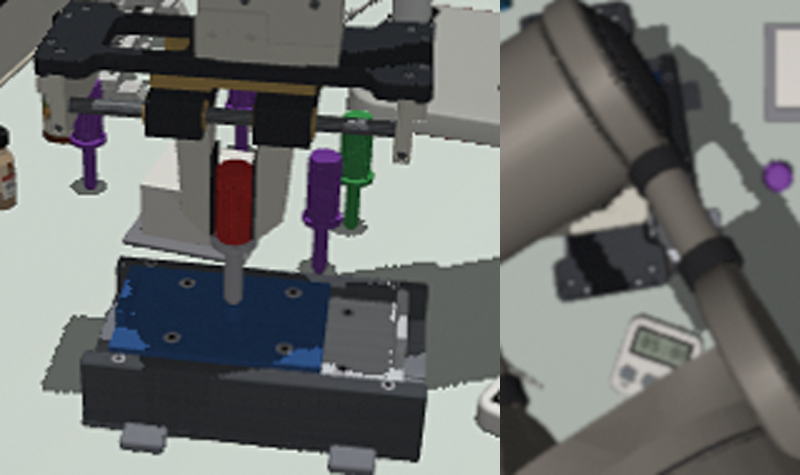

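{"api": "send_rows", "payload": {"moves": [[[-2.3, 3, -1.2], [0, 0, 0], 15], [[0, 0, 0], [0, 0, 0], 15]]}}

```text
time: 7.4
tool_pos: [497.7, 424.5, 121.4]
tcp_rot: [-1.567, -0.001, -1.386]
contact_force: [0.5, 0.2, -1.7]
grip_width: 19.6
```

```bash
python3 -c "
from h import *
go([497.2,423.8,112],-79)"
```

```text
t 7.4 pos [497.7 424.5 121.4] rpy [-89.8  -0.1 -79.4] F [ 0.5  0.2 -1.7] M [-0.08  0.06 -0.03] w 19.6
shift [ 0.6  9.4 -0.6] turn [-0.2 -0.4  0.1]
```

{"api": "send_rows", "payload": {"moves": [[[0.4, 3, -0.5], [0, 0, 0], 15], [[0, 3, 0], [0, 0, 0], 15], [[0, 3, 0], [0, 0, 0], 15], [[0, 0, 0], [0, 0, 0], 15]]}}

```text
time: 7.9
tool_pos: [497.2, 424.0, 111.8]
tcp_rot: [-1.567, -0.001, -1.386]
contact_force: [-0.4, 1.3, -0.0]
grip_width: 19.5
```

```bash
python3 snap.py d8 497.2 423.8 106
```

```text
t 7.9 pos [497.2 424.  111.8] rpy [-89.8  -0.1 -79.4] F [-0.4  1.3 -0. ] M [-0.08  0.03  0.01] w 19.5
shift [ 0.2  5.8 -0.1] turn [-0.2 -0.4  0.1]
```

View pics/d8.png

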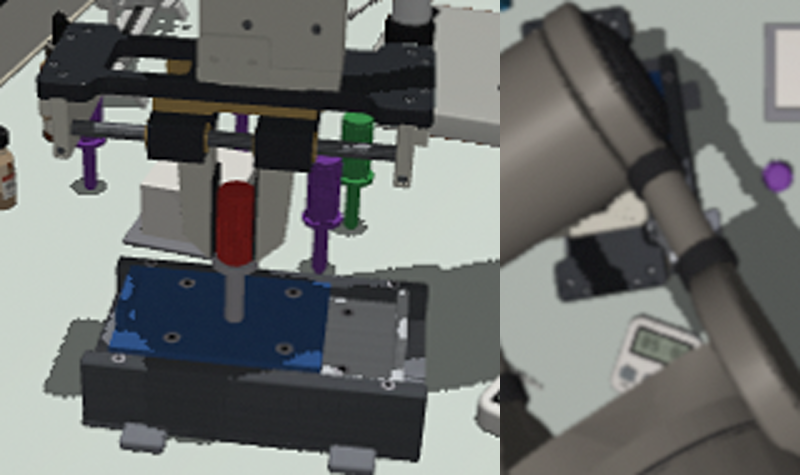

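{"api": "send_rows", "payload": {"moves": [[[0, 2, 0], [0, 0, 0], 15], [[0, 2, 0], [0, 0, 0], 15], [[0, 0, 0], [0, 0, 0], 15]]}}

```text
time: 8.38
tool_pos: [497.5, 424.2, 108.1]
tcp_rot: [-1.566, -0.001, -1.386]
contact_force: [-0.4, -0.1, -1.3]
grip_width: 19.2
```

```bash
python3 -c "
from h import *
go([497.2,423.8,106],-79)"
```

```text
t 8.38 pos [497.5 424.2 108.1] rpy [-89.7  -0.  -79.4] F [-0.4 -0.1 -1.3] M [-0.11  0.07 -0.01] w 19.2
shift [ 0.4  2.1 -0.4] turn [-0.3 -0.4  0. ]
```

{"api": "send_rows", "payload": {"moves": [[[0, 0, -3], [-0.3, -0.5, 0], 15], [[0, 0, -4], [0, 0, 0], 15], [[0, 0, -4], [0, 0, 0], 15], [[0, 0, -4], [0, 0, 0], 15], [[0, 0, 0], [0, 0, 0], 15]]}}

```text
time: 9.0
tool_pos: [481.9, 421.3, 108.4]
tcp_rot: [-1.57, -0.0, -1.377]
contact_force: [0.1, 0.2, -0.9]
grip_width: 19.4
```

```bash
python3 snap.py d9 477 420 107
```

```text
t 9.0 pos [481.9 421.3 108.4] rpy [-90.   -0.  -78.9] F [ 0.1  0.2 -0.9] M [-0.1   0.04  0.02] w 19.4
shift [ 0.3  1.4 -5.1] turn [-0.   0.1  0. ]
```

View pics/d9.png

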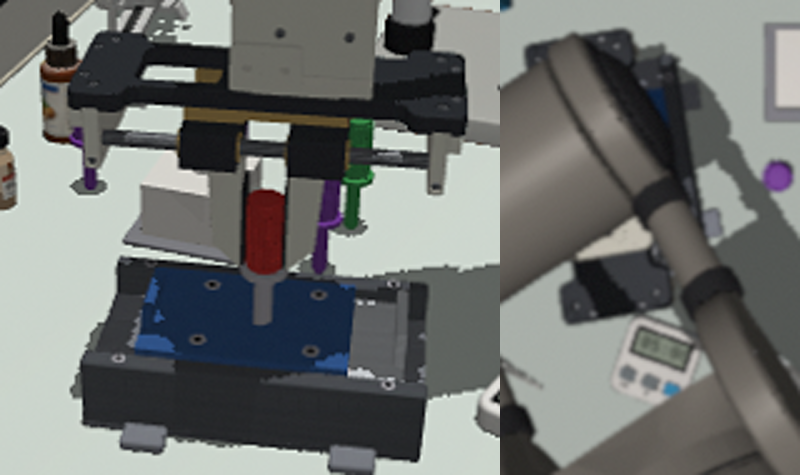

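{"api": "send_rows", "payload": {"moves": [[[0, 0, -3], [0, 0, 0], 15], [[0, 0, -3], [0, 0, 0], 15], [[0, 1, 0], [0, 0, 0], 15], [[0, 1, 0], [0, 0, 0], 15]]}}

```text
time: 9.6
tool_pos: [476.3, 420.2, 106.5]
tcp_rot: [-1.569, 0.0, -1.377]
contact_force: [-0.1, -0.3, 4.2]
grip_width: 19.4
```

{"api": "send_rows", "payload": {"moves": [[[0, 1, 0], [0, 0, 0], 15]]}}

```text
time: 9.72
tool_pos: [476.4, 420.4, 106.4]
tcp_rot: [-1.569, 0.0, -1.377]
contact_force: [-2.6, -1.9, 8.5]
grip_width: 19.3
```

{"api": "send_rows", "payload": {"moves": [[[0, 1, 0], [0, 0, 0], 15]]}}

```text
time: 9.85
tool_pos: [476.4, 420.4, 106.5]
tcp_rot: [-1.568, 0.001, -1.377]
contact_force: [-2.2, -1.1, 7.4]
grip_width: 19.2
```

{"api": "send_rows", "payload": {"moves": [[[0, 0.5, -1.5], [0, 0, 0], 15], [[0, 0.5, -1.5], [0, 0, 0], 15]]}}

```text
time: 10.1
tool_pos: [474.9, 420.1, 106.6]
tcp_rot: [-1.564, 0.001, -1.377]
contact_force: [3.2, 0.2, 2.2]
grip_width: 19.5
```

{"api": "send_rows", "payload": {"moves": [[[0, 0.5, -1.5], [0, 0, 0], 15], [[0, 0.5, -1.5], [0, 0, 0], 15]]}}

```text
time: 10.35
tool_pos: [473.4, 420.0, 106.5]
tcp_rot: [-1.56, 0.003, -1.377]
contact_force: [3.0, -0.1, 4.5]
grip_width: 19.5
```

{"api": "send_rows", "payload": {"moves": [[[0, 0.5, -1.5], [0, 0, 0], 15], [[0, 0.5, -1.5], [0, 0, 0], 15]]}}

```text
time: 10.6
tool_pos: [471.4, 419.9, 106.4]
tcp_rot: [-1.557, 0.004, -1.377]
contact_force: [4.7, 0.2, 5.0]
grip_width: 19.5
```

```bash
python3 snap.py d10 465 417 106; python3 - <<'E'
import cv2
import numpy as np
a=cv2.imread('pics/d9_s.png')[235:300,330:400];b=cv2.imread('pics/d10_s.png')[235:300,330:400]
cv2.imwrite('pics/z10.png',cv2.resize(np.hstack([a,b]),None,fx=5.6,fy=5.6,interpolation=cv2.INTER_CUBIC))
E
```

```text
t 10.6 pos [471.4 419.9 106.4] rpy [-89.2   0.2 -78.9] F [4.7 0.2 5. ] M [-0.01 -0.92  0.  ] w 19.5
shift [ 1.6  0.3 -6.9] turn [-0.8  0.1 -0.2]
```

View pics/z10.png

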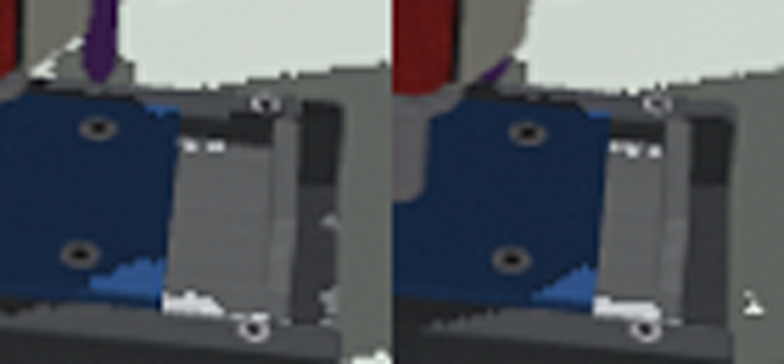

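{"api": "send_rows", "payload": {"moves": [[[0, 0, -1.5], [-0.8, 0, 0], 15], [[0, 0, -1.5], [0, 0, 0], 15], [[0, 0.3, -1.5], [-0.2, 0, 0], 15]]}}

```text
time: 11.08
tool_pos: [464.4, 418.3, 104.1]
tcp_rot: [-1.582, 0.002, -1.377]
contact_force: [3.4, 0.8, 2.2]
grip_width: 19.7
```

{"api": "send_rows", "payload": {"moves": [[[0, 0.5, -1.5], [-0.2, 0, 0], 15], [[0, 0.5, -1.5], [-0.2, 0, 0], 15]]}}

```text
time: 11.32
tool_pos: [462.5, 418.2, 103.9]
tcp_rot: [-1.585, 0.003, -1.377]
contact_force: [4.5, 0.6, 3.7]
grip_width: 19.5
```

{"api": "send_rows", "payload": {"moves": [[[0, 0.6, -1.2], [-0.2, 0, 0], 15], [[0, 0.6, -1.2], [-0.2, 0, 0], 15]]}}

```text
time: 11.58
tool_pos: [461.2, 418.1, 103.8]
tcp_rot: [-1.589, 0.004, -1.377]
contact_force: [5.6, 0.5, 5.4]
grip_width: 19.6
```

```bash
python3 snap.py d11 464 418 104; python3 - <<'E'
import cv2
import numpy as np
b=cv2.imread('pics/d11_s.png')[200:300,290:400]
cv2.imwrite('pics/z11.png',cv2.resize(b,None,fx=6,fy=6,interpolation=cv2.INTER_CUBIC))
E
```

```text
t 11.57 pos [461.2 418.1 103.8] rpy [-91.1   0.2 -78.9] F [5.6 0.5 5.4] M [ 0.04 -1.07 -0.02] w 19.6
shift [ 0.6 -0.3  2.7] turn [ 1.1  0.1 -0.2]
```

View pics/z11.png

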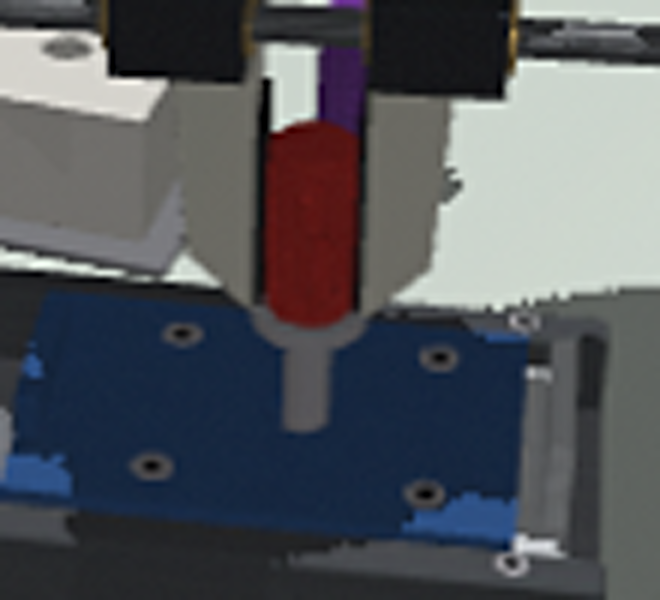

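{"api": "send_rows", "payload": {"moves": [[[0, 0, 0.3], [1.1, 0, 0], 15], [[0, 1, 0.3], [0, 0, 0], 15]]}}

```text
time: 11.92
tool_pos: [460.3, 417.9, 102.0]
tcp_rot: [-1.573, 0.003, -1.377]
contact_force: [2.8, 0.9, 0.3]
grip_width: 19.5
```

{"api": "send_rows", "payload": {"moves": [[[0, 1.5, 0.3], [0, 0, 0], 15]]}}

```text
time: 12.05
tool_pos: [460.0, 417.8, 99.9]
tcp_rot: [-1.574, 0.003, -1.377]
contact_force: [3.0, 1.0, -0.0]
grip_width: 19.7
```

{"api": "send_rows", "payload": {"moves": [[[0, 1.5, 0.3], [0, 0, 0], 15]]}}

```text
time: 12.18
tool_pos: [460.0, 417.8, 97.8]
tcp_rot: [-1.575, 0.003, -1.377]
contact_force: [2.8, 0.6, 0.2]
grip_width: 19.5
```

{"api": "send_rows", "payload": {"moves": [[[0, 1.5, 0], [0, 0, 0], 15], [[0, 1, 0], [0, 0, 0], 15], [[0, 0, 0], [0, 0, 0], 15]]}}

```text
time: 12.55
tool_pos: [459.8, 417.6, 94.3]
tcp_rot: [-1.576, 0.002, -1.377]
contact_force: [2.0, 0.3, 0.9]
grip_width: 19.3
```

```bash
python3 snap.py d12 472 418 94; python3 - <<'E'
from h import *
p=bot.get_obs()['tool_pos'][:2]-[483,419]; c,s=np.cos(.195),np.sin(.195); print([c*p[0]+s*p[1],-s*p[0]+c*p[1]])
E
```

```text
t 12.55 pos [459.8 417.6  94.3] rpy [-90.3   0.1 -78.9] F [2.  0.3 0.9] M [ 0.01 -0.48 -0.03] w 19.3
shift [ 1.9  0.3 12.1] turn [ 0.3  0.1 -0.1]
[np.float64(-23.173703888731207), np.float64(3.065661448593243)]
```

View pics/d12.png

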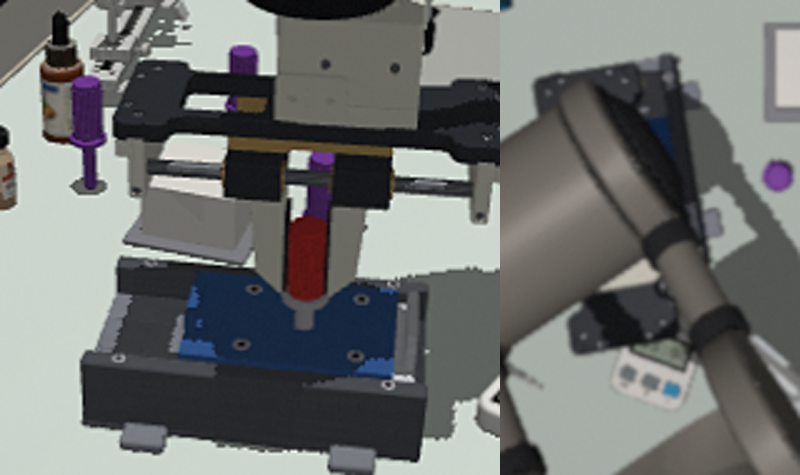

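{"api": "send_rows", "payload": {"moves": [[[1, 0, 0], [0.3, 0, 0], 15], [[1, 0, 0], [0, 0, 0], 15]]}}

```text
time: 12.9
tool_pos: [459.4, 415.9, 94.2]
tcp_rot: [-1.572, 0.003, -1.377]
contact_force: [1.2, 3.0, -0.1]
grip_width: 19.6
```

{"api": "send_rows", "payload": {"moves": [[[1, 0, 0], [0, 0, 0], 15]]}}

```text
time: 13.02
tool_pos: [459.4, 415.1, 94.2]
tcp_rot: [-1.572, 0.003, -1.377]
contact_force: [1.8, 3.4, -0.6]
grip_width: 19.6
```

{"api": "send_rows", "payload": {"moves": [[[1, 0, 0], [0, 0, 0], 15]]}}

```text
time: 13.15
tool_pos: [459.5, 414.6, 94.2]
tcp_rot: [-1.572, 0.005, -1.377]
contact_force: [0.1, 5.1, -1.6]
grip_width: 19.3
```

{"api": "send_rows", "payload": {"moves": [[[1, 0, 0], [0, 0, 0], 15]]}}

```text
time: 13.28
tool_pos: [459.5, 414.4, 94.2]
tcp_rot: [-1.572, 0.006, -1.377]
contact_force: [0.8, 6.8, -1.2]
grip_width: 19.5
```

{"api": "send_rows", "payload": {"moves": [[[-1.5, 0, 0], [0, 0, 0.3], 15], [[-1.5, 0, 0], [0, 0, 0], 15]]}}

```text
time: 13.52
tool_pos: [458.8, 416.2, 93.9]
tcp_rot: [-1.573, 0.009, -1.377]
contact_force: [1.4, -0.4, -0.8]
grip_width: 19.4
```

{"api": "send_rows", "payload": {"moves": [[[-1, 0, 0], [0, 0, 0], 15], [[-1, 0, 0], [0, 0, 0], 15]]}}

```text
time: 13.78
tool_pos: [458.6, 417.2, 93.8]
tcp_rot: [-1.574, 0.007, -1.377]
contact_force: [1.6, -1.4, -0.1]
grip_width: 19.2
```

{"api": "send_rows", "payload": {"moves": [[[-1, 0, 0], [0, 0, 0], 15]]}}

```text
time: 13.9
tool_pos: [458.4, 417.8, 93.7]
tcp_rot: [-1.574, 0.006, -1.377]
contact_force: [2.5, -1.9, -0.5]
grip_width: 19.7
```

{"api": "send_rows", "payload": {"moves": [[[-1, 0, 0], [0, 0, 0], 15]]}}

```text
time: 14.02
tool_pos: [458.1, 418.6, 93.6]
tcp_rot: [-1.575, 0.006, -1.377]
contact_force: [3.3, -2.4, 1.0]
grip_width: 19.3
```

{"api": "send_rows", "payload": {"moves": [[[-1, 0, 0], [0, 0, 0], 15]]}}

```text
time: 14.15
tool_pos: [457.8, 419.4, 93.6]
tcp_rot: [-1.575, 0.005, -1.377]
contact_force: [0.7, -3.2, 0.4]
grip_width: 19.2
```

{"api": "send_rows", "payload": {"moves": [[[-1, 0, 0], [0, 0, 0], 15]]}}

```text
time: 14.28
tool_pos: [457.6, 420.0, 93.6]
tcp_rot: [-1.575, 0.004, -1.377]
contact_force: [1.6, -3.9, 1.2]
grip_width: 19.2
```

{"api": "send_rows", "payload": {"moves": [[[-1, 0, 0], [0, 0, 0], 15]]}}

```text
time: 14.4
tool_pos: [457.6, 420.3, 93.6]
tcp_rot: [-1.576, 0.003, -1.377]
contact_force: [2.8, -6.5, 1.5]
grip_width: 19.3
```

{"api": "send_rows", "payload": {"moves": [[[1.5, -0.3, 1], [0.3, 0, 0], 15], [[1.4, -0.3, 2], [0, 0, 0], 15], [[0, 0, 3], [0, 0, 0], 15], [[0, 0, 3], [0, 0, 0], 15], [[0, 0, 0], [0, 0, 0], 15]]}}

```text
time: 15.02
tool_pos: [464.5, 419.8, 93.7]
tcp_rot: [-1.576, 0.004, -1.377]
contact_force: [-0.7, -1.4, 1.8]
grip_width: 19.8
```

```bash
cat > st.py <<'E'
from h import *
o=bot.get_obs();x,y,z=o['tool_pos']
go([470,419.6,93.5],-78.9)
c,s=np.cos(.1937),np.sin(.1937)
print('along',c*(x-483)+s*(y-422.1),'lat err (base y)',-s*x+c*y-321.1, 'tip',z-69.7)
E
python3 st.py
```

```text
t 15.03 pos [464.5 419.8  93.7] rpy [-90.3   0.2 -78.9] F [-0.7 -1.4  1.8] M [-0.41  0.29  0.  ] w 19.8
shift [1.2 0.1 5.3] turn [ 0.3  0.  -0.2]
along -18.58029016338341 lat err (base y) 1.4193234548045552 tip 23.952129048125187
```

{"api": "send_rows", "payload": {"moves": [[[1.3, 0, 1.5], [0.3, 0, 0], 15], [[0, 0.3, 1.5], [0, 0, 0], 15]]}}

```text
time: 15.28
tool_pos: [467.4, 419.5, 93.5]
tcp_rot: [-1.571, 0.005, -1.377]
contact_force: [-4.7, -0.8, 4.8]
grip_width: 19.4
```

{"api": "send_rows", "payload": {"moves": [[[0.2, 0.4, 1.5], [0, 0, 0], 15], [[0, 0.4, 1.5], [0, 0, 0], 15]]}}

```text
time: 15.52
tool_pos: [470.0, 420.1, 93.6]
tcp_rot: [-1.572, 0.005, -1.377]
contact_force: [-5.0, -1.2, 5.4]
grip_width: 19.7
```

```bash
python3 st.py
```

```text
t 15.53 pos [470.  420.1  93.6] rpy [-90.1   0.3 -78.9] F [-5.  -1.2  5.4] M [-0.43  1.14 -0.01] w 19.7
shift [ 0.5  0.1 -0.1] turn [ 0.1  0.  -0.3]
along -13.167569155457011 lat err (base y) 0.6885668048564639 tip 23.86105807463531
```

Contact is steady on the bush plate at tip ≈ 24; continue searching in +x.

{"api": "send_rows", "payload": {"moves": [[[0.4, 0.3, 1.5], [0, 0, 0], 15], [[0.2, 0.3, 1.5], [0, 0, 0], 15]]}}

```text
time: 15.78
tool_pos: [472.9, 420.4, 93.5]
tcp_rot: [-1.572, 0.006, -1.377]
contact_force: [-5.7, -0.7, 5.4]
grip_width: 19.6
```

{"api": "send_rows", "payload": {"moves": [[[0.2, 0.4, 1.5], [0, 0, 0], 15], [[0.2, 0.4, 1.5], [0, 0, 0], 15]]}}

```text
time: 16.02
tool_pos: [475.6, 420.8, 93.5]
tcp_rot: [-1.573, 0.006, -1.377]
contact_force: [-5.2, -1.3, 6.5]
grip_width: 19.8
```

```bash
python3 st.py
```

```text
t 16.02 pos [475.6 420.8  93.5] rpy [-90.1   0.4 -78.9] F [-5.2 -1.3  6.5] M [-0.35  1.26  0.05] w 19.8
shift [ 0.1  0.  -5.7] turn [ 0.1  0.  -0.4]
along -7.543004533570215 lat err (base y) 0.3018962740131883 tip 23.80310019096548
```

{"api": "send_rows", "payload": {"moves": [[[0.2, 0.3, 1.3], [0, 0, 0], 15], [[0.1, 0.4, 1.3], [0, 0, 0], 15]]}}

```text
time: 16.27
tool_pos: [478.0, 421.2, 93.5]
tcp_rot: [-1.573, 0.007, -1.376]
contact_force: [-6.8, -0.9, 6.8]
grip_width: 19.2
```

{"api": "send_rows", "payload": {"moves": [[[0.1, 0.3, 1.3], [0, 0, 0], 15], [[0.1, 0.4, 1.3], [0, 0, 0], 15]]}}

```text
time: 16.52
tool_pos: [480.3, 421.7, 93.5]
tcp_rot: [-1.574, 0.007, -1.377]
contact_force: [-5.5, -1.1, 6.9]
grip_width: 19.3
```

{"api": "send_rows", "payload": {"moves": [[[0.1, 0.3, 1.3], [0, 0, 0], 15], [[0.1, 0.4, 1.3], [0, 0, 0], 15]]}}

```text
time: 16.77
tool_pos: [482.7, 422.1, 93.5]
tcp_rot: [-1.574, 0.008, -1.376]
contact_force: [-6.2, -0.9, 6.2]
grip_width: 19.1
```

```bash
python3 st.py
```

```text
t 16.77 pos [482.7 422.1  93.5] rpy [-90.2   0.4 -78.9] F [-6.2 -0.9  6.2] M [-0.36  1.27 -0.01] w 19.1
shift [  0.    0.  -12.9] turn [ 0.2  0.  -0.4]
along -0.31580244977900906 lat err (base y) 0.24062231339655682 tip 23.802093459921977
```

{"api": "send_rows", "payload": {"moves": [[[0.1, 0.3, 1.3], [0.1, 0, -0.4], 15], [[0.1, 0.4, 1.3], [0, 0, 0], 15]]}}

```text
time: 17.02
tool_pos: [485.1, 422.8, 93.4]
tcp_rot: [-1.572, 0.001, -1.376]
contact_force: [-5.9, -1.7, 6.7]
grip_width: 19.6
```

{"api": "send_rows", "payload": {"moves": [[[0.1, 0.3, 1.3], [0, 0, 0], 15], [[0.1, 0.4, 1.3], [0, 0, 0], 15]]}}

```text
time: 17.27
tool_pos: [487.7, 423.2, 93.1]
tcp_rot: [-1.573, 0.001, -1.376]
contact_force: [-3.9, -0.1, 3.2]
grip_width: 19.6
```

{"api": "send_rows", "payload": {"moves": [[[0.1, 0.3, 1.3], [0, 0, 0], 15], [[0.1, 0.4, 1.3], [0, 0, 0], 15]]}}

```text
time: 17.52
tool_pos: [490.8, 423.5, 91.7]
tcp_rot: [-1.572, 0.001, -1.376]
contact_force: [-3.4, -0.1, 1.1]
grip_width: 19.1
```

```bash
python3 st.py
```

```text
t 17.52 pos [490.8 423.5  91.7] rpy [-90.1   0.1 -78.8] F [-3.4 -0.1  1.1] M [-0.12  0.61  0.  ] w 19.1
shift [ -0.2  -1.8 -21.2] turn [ 0.1  0.1 -0.1]
along 7.9511132914471885 lat err (base y) -0.01809503970980586 tip 21.96755839984435
```

{"api": "send_rows", "payload": {"moves": [[[0, 1.5, 0], [0.1, 0, 0], 15]]}}

```text
time: 17.65
tool_pos: [491.1, 423.4, 89.8]
tcp_rot: [-1.57, 0.001, -1.376]
contact_force: [-2.8, 0.0, 0.4]
grip_width: 19.6
```

{"api": "send_rows", "payload": {"moves": [[[0, 1.5, 0], [0, 0, 0], 15]]}}

```text
time: 17.77
tool_pos: [491.2, 423.4, 88.0]
tcp_rot: [-1.57, 0.001, -1.376]
contact_force: [-2.5, -0.1, 0.2]
grip_width: 19.4
```

{"api": "send_rows", "payload": {"moves": [[[0, 1.5, 0], [0, 0, 0], 15]]}}

```text
time: 17.9
tool_pos: [491.2, 423.4, 86.3]
tcp_rot: [-1.57, 0.001, -1.376]
contact_force: [-3.1, 0.1, -0.1]
grip_width: 19.2
```

Tip is in the bush (tip ≈ 16.6). Continue to home, TCP ≈ 78.7.

{"api": "send_rows", "payload": {"moves": [[[0, 2, 0], [0, 0, 0], 15], [[0, 2, 0], [0, 0, 0], 15]]}}

```text
time: 18.15
tool_pos: [491.1, 423.4, 82.0]
tcp_rot: [-1.57, 0.001, -1.376]
contact_force: [-2.9, 0.3, -0.5]
grip_width: 19.3
```

{"api": "send_rows", "payload": {"moves": [[[0, 1.5, 0], [0, 0, 0], 15], [[0, 1, 0], [0, 0, 0], 15]]}}

```text
time: 18.4
tool_pos: [491.1, 423.4, 79.2]
tcp_rot: [-1.57, 0.001, -1.376]
contact_force: [-2.6, -0.7, 0.8]
grip_width: 19.6
```

{"api": "send_rows", "payload": {"moves": [[[0, 1, 0], [0, 0, 0], 15]]}}

```text
time: 18.52
tool_pos: [491.1, 423.4, 78.6]
tcp_rot: [-1.57, 0.001, -1.376]
contact_force: [-4.7, -2.0, 8.0]
grip_width: 19.4
```

{"api": "send_rows", "payload": {"moves": [[[0, 0.5, 0], [0, 0, 0], 15], [[0, 0, 0], [0, 0, 0], 50], [[0, 0, 0], [0, 0, 0], 50], [[0, 0, 0], [0, 0, 0], 50], [[0, 0, 0], [0, 0, 0], 50]]}}

```text
time: 19.15
tool_pos: [493.1, 423.8, 78.8]
tcp_rot: [-1.565, 0.002, -1.376]
contact_force: [1.0, 0.1, -0.4]
grip_width: 49.6
```

```bash
python3 snap.py d13 491 423 160
```

```text
t 19.15 pos [493.1 423.8  78.8] rpy [-89.7   0.1 -78.9] F [ 1.   0.1 -0.4] M [-0.06  0.05  0.08] w 49.6
shift [  0.2 -81.2  -1.8] turn [-0.3  0.1 -0.1]
```

View pics/d13.png

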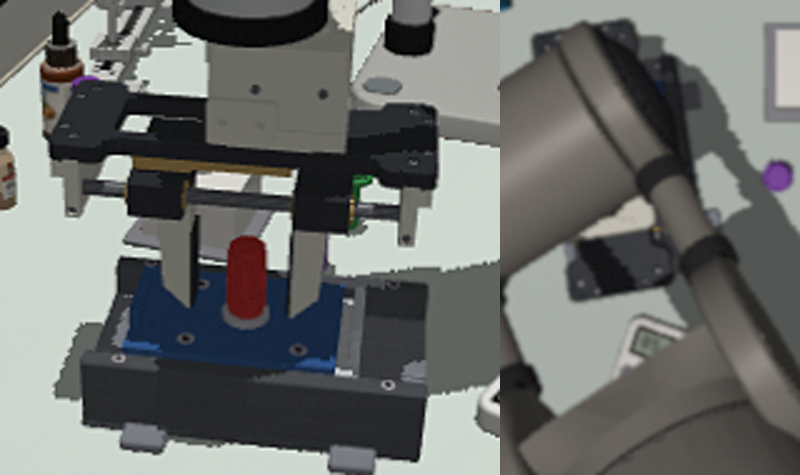

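{"api": "send_rows", "payload": {"moves": [[[0, -10, -1.5], [0, 0, 0], 55], [[0, -30, 0], [0, 0, 0], 60], [[0, -40, 0], [0, 0, 0], 60], [[0, -50, 0], [0, 0, 0], 60], [[60, 0, 0], [0, 0, 0], 60], [[60, 0, 0], [0, 0, 0], 60], [[60, 0, 0], [0, 0, 0], 60], [[0, 0, 0], [0, 0, 0], 60], [[0, 0, 0], [0, 0, 0], 60]]}}

```text
time: 20.38
tool_pos: [526.9, 243.3, 219.3]
tcp_rot: [-1.557, 0.003, -1.374]
contact_force: [0.4, 1.0, -0.5]
grip_width: 60.4
```

```bash
python3 snap.py d14 491 423 160
```

```text
t 20.38 pos [526.9 243.3 219.3] rpy [-89.2   0.2 -78.7] F [ 0.4  1.  -0.5] M [-0.14  0.07  0.05] w 60.4
shift [-183.1   59.8   -0.9] turn [-0.8  0.3 -0.2]
```

View pics/d14.png

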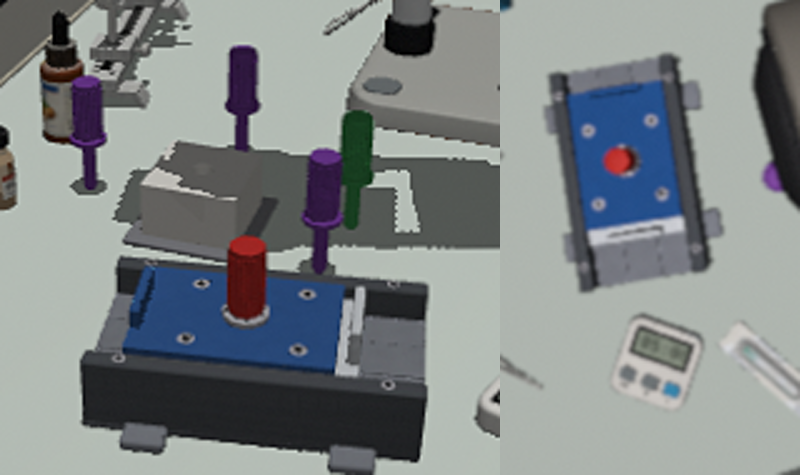

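View pics/d14_s.png

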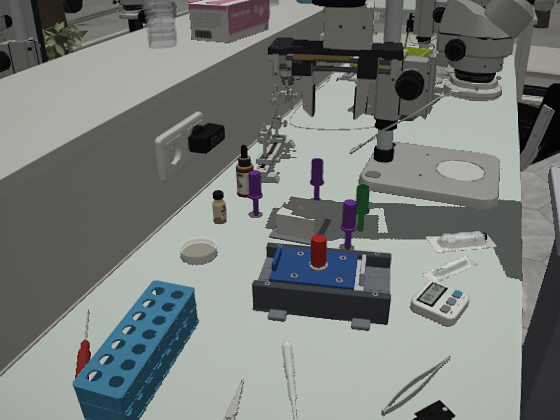

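```bash
python3 - <<'E'
from h import *
print(proj('side',[[491,423.3,51],[491,423.3,93]]),proj('top',[[491,423.3,51],[491,423.3,93]]))
a=cv2.imread('pics/d14_s.png')[225:305,270:380];b=cv2.imread('pics/d14_t.png')[230:295,200:260]
cv2.imwrite('pics/z14.png',np.hstack([cv2.resize(a,(495,360),interpolation=cv2.INTER_CUBIC),cv2.resize(b,(300,360),interpolation=cv2.INTER_CUBIC)]))
E
```

```text
[[318.05774682 263.88376297]
 [318.756487   237.86692873]] [[228.85634509 264.38049924]
 [225.83832248 264.41990995]]
```

View pics/z14.png

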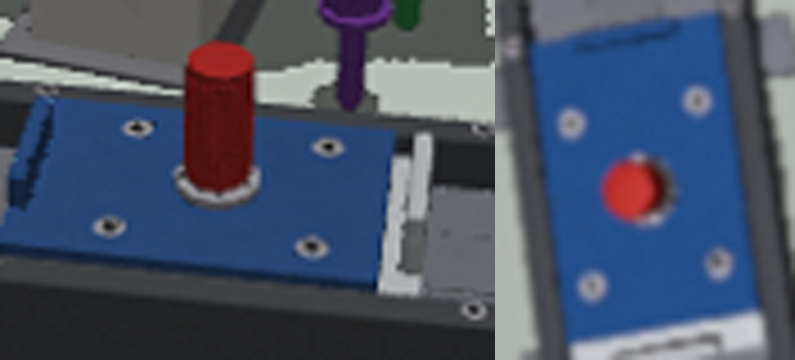

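```bash
python3 -c "
from plant import bot
print(bot.close_job())"
```

```text
the job is handed in; nothing more can be done
None
```

The two plates are locked: the red pin is home through both and seated in the hidden bush. I handed the job in at about 20.5 s with the gripper clear of everything.

- **How it went:** I took the pin from its stand and entered the blue plate's hole. I slid that plate until the pin tip dropped into the lower plate's hole. I then felt for the sideways play between the rails and slid plates and pin along the base. The tip dropped into the bush about 8 mm towards +x from the middle of the slot. I pressed down until the collar met the blue plate with about 8 N, tip about 9 mm above the bench, and let go.
- **Last checks:** The final pictures show the pin upright, its head within 1 px of where a fully home pin should appear. The collar sits flat on the blue plate, and both plates look flat. The dropper bottle, vial and dish appear unmoved in the side view, judged by eye only. Contact forces at the ends of the moves stayed below about 10 N.
- **Disagreements:**
  - The two cameras differed by 2–3 mm on the base's y position. Touch put its centre line about 2–3 mm further towards +y than they did, and I used the touch value.
  - While finding the lower hole, the tip caught its edge and pushed the lower plate about 4 mm before dropping in. I straightened the pin and it went in freely.

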